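Run down the wing nut that clamps a picking bin

ROBOT

A 7-joint arm with a two-finger parallel gripper is mounted at the origin on the work surface. World frame = base frame: x ahead of the robot, y to its left, z up, the work surface at z = 0. Lengths are in m, angles in degrees, forces in N, time in s.
With the tool pointing down it reaches from about 0.35 to 0.9 m from the base axis. Payload 7.2 kg.
Tool frame: the origin (TCP) lies midway between the tips of the shut fingers; the grasp point (between the pads) lies 19 mm behind it; y points along the fingers, x is the direction in which the jaws open and shut, and the axes are right-handed (so a half turn about y gives the same grasp; the last joint's range is limited). The gripper opens to 85 mm and grips with 20 to 120 N. Pads are 22 mm wide; open, the fingers measure 114 mm over their backs; the gripper's body (76 mm by 85 mm) begins 54 mm behind the grasp point. The pads swing forward as they close: fully open they stand 13 mm farther back than shut.
Start: joints at [67.311, 23.554, -0.728, 91.456, 0.321, 64.991, -4.71], TCP at [0.201, -0.592, 0.231] pointing down, gripper open.
Joint ranges: [-169.25, 169.25], [-16.82, 113.86], [-84.01, 82.57], [7.8, 145.47], [-59.2, 239.2], [7.22, 106.19], [-163.78, 163.78]. Speed limits (degrees/s): [136.94, 136.94, 172.46, 172.46, 180, 180, 180].

INTERFACE

Orientations are given as [roll, pitch, yaw] about the fixed x, y, z axes, in that order (R = Rz(yaw) Ry(pitch) Rx(roll)).
In Python, from plant import bot, viewer, order gives the robot as it stands.
- The arm moves only by the tool play_rows, never from a script. Its argument "commands" is a list of rows, each an object with "hand": the opening in per cent of the stroke, from 0 (shut) to 100 (fully open); "slide": the shift along the tool's x, y, z in cm, a list of three; "spin": the turn about the tool's y in rad. A call has 1 to 10 rows; each row shifts and turns the commanded pose from where the row before left it, along the tool's axes as they then stand; what a row does not reach is not made up. A row lasts 1/12 s, in which the tool goes at most 41.7 mm and 7.16 degrees, less where a joint would pass 70% of its speed; a pose out of reach is approached as far as the arm can. A call with a gripper value outside its range is refused whole. The fingers move at their own pace and stop on an object; "newtons" is the grip in N (left out, the last holds). Time passes only in rows, so rows that do not move let the fingers close. It gives the time, the measured TCP pose, the force and the opening at its end, in the units of the state.
- bot.get_obs(): the state, without advancing time (a new reading comes with each control period).
- viewer.snapshot(name): name is "side" or "top"; returns (picture, depth): 384x512x3 uint8, red, green, blue; 384x512 float32, m along the optical axis (not along the pixel's ray), 0 where there is no reading.
- viewer.calibration(name): a dict with "intrinsics" (3x3 intrinsics, pixels), "xyz" and "orientation" of the camera in the world. Camera axes: x right, y down, z forward; pixel columns grow to the right and rows downward; lengths in m; the calibration is good to about 2 mm. A picture is of the moment at which its call begins. calibration takes no time and is no camera call.
- order.job_done(): hands the job in, once; it reports no verdict.
The state is a dict: "time": time; "joints": joint angles; "qvel": joint speeds; "effort": joint torques, N m; "tcp_pos": TCP position; "orientation": TCP orientation; "ft_force": force on the tool from outside, world axes, zero at the start; "wrist_torque": the same for the moment, N m; "gripper_width": finger opening in m.
Only numpy, scipy, OpenCV 4.12 (cv2) and the standard library are available. Lean on these libraries where they do the work, as an engineer would, in place of code of your own. Each camera call takes 0.05 s, during which the arm holds its last target. There are 200 camera calls.

TASK

The big wing nut on the bin dock is loose: turn it clockwise (seen from above) with repeated gentle fingertip pushes against its wings until it is tight, with the steel strap down on the bin's rim and the nut refusing to turn further. Only push it from the side; do not take the nut or a wing between the fingers, and leave the carton, the tape roll and the tin where they stand. Finish with the hand clear.

Things in the scene. Friction and masses are not known exactly. Their poses are not given: they have to be found in the camera images.
- dock: Fixed bin dock. Origin: on the table straight below the wing nut's axis, z up. Steel base plate 190 (x) by 280 (y) by 8 mm; grey pedestal under the nut, 50 by 100 mm, 70 mm high; on the -y side a green open picking bin, x -85 to 85, y -65 to -180 mm, rim 75 mm above the table, with cartons in it below the rim.
- keeper_end (a point): Free end of the keeper finger, on its top, 125 mm above the table. The keeper is a flat bar 7 mm wide, 4 mm thick, running from a post (12 by 20 mm, at dock x = -66 mm) along dock x over the nut to x = 6 mm. It clears the wings by 4 mm or more, but a fingertip on the wings cannot pass it on the dock's -x side: lift out over it and start a new stroke.
- strap_end (a point): End of the strap over the bin's rim, on its underside (dock y = -83 mm): 81 mm high when loosest, 75 mm (on the rim) when tight. The flat steel strap, 34 mm wide, 6 mm thick, runs along dock y to +67 mm, under the nut. A guide pin, 8 mm across, top 86 mm above the table, stands in it at dock y = +54 mm.
- wing_nut (a joint): Turn of the wing nut about its upright axis, rad, growing clockwise seen from above. It starts between 0 and 2.5; hard stop at 9.0, where the strap is down on the rim. Resists with 0.035 N m (about 1.2 N at 30 mm from the axis) and stays where it is left. Nut and strap sink together 0.65 mm per rad.
- nut_top (a point): Centre of the top of the nut's hub, on its axis: 111 mm above the table at joint 0, 105 mm when tight; the strap's top is 24 mm below it. Brass wing nut: hub 21 mm across with a 28 mm flange 5 mm high at its foot; two opposite straight upright wings 6 mm thick reach 40 mm from the axis and stand from 18 mm below to 6 mm above this point.
- wing_tip (a point): Middle of the outer end of one wing, 40 mm from the axis and 6 mm below nut_top: it shows which way the wings point (the other wing is opposite).
- carton: Loose plain brown carton, 70 by 50 by 45 mm high, a bystander. Origin: centre of its underside.
- tape_roll: Loose roll of tape lying flat, 64 mm outside, 44 mm hole, 24 mm high, a bystander. Origin: centre of its underside.
- tin: Loose closed tin, 50 mm across, 55 mm high, a bystander. Origin: centre of its underside.

How it is judged:
By the outcome, as a careful person would: the job done as asked, in the order asked, and still so for the second after the job is handed in, with the robot touching nothing.
It also fails if it takes over 64 s, if anything falls off the work surface, if the arm or the gripper's body presses on something with over 40 N, if the wrist force passes 120 N, or if a joint passes its speed limit or range.

## Working session

There is one attempt and no reset: what is moved stays moved. The work goes in short steps, Python scripts to look and compute and a tool call to move; the robot and the scene stay as the last step left them, time stands still between calls to the robot, and variables do not carry over. Pictures are saved under pics/ and viewed, about 8 in all and at most 12, crops included, and the job is handed in when it is done.

Besides the shell and the picture viewer there is one more tool, called after ">>>" as name(argument=value, ...), one argument or row to a line, values as JSON. play_rows: Moves the arm, as the interface text tells. Its arguments: {"type":"object","properties":{"commands":{"type":"array"},"newtons":{"type":"number"}},"required":["commands"]}

```bash
mkdir -p pics; cat > h.py <<'E'
import numpy as np, cv2
from scipy.spatial.transform import Rotation as R
from plant import bot, viewer, order
def cam(n):
    c=viewer.calibration(n); K=np.array(c["intrinsics"]); o=np.array(c["orientation"])
    M=R.from_euler('xyz',o,degrees=True).as_matrix() if o.size==3 else o
    return K,M,np.array(c["xyz"])
def snap(n,f):
    p,d=viewer.snapshot(n); cv2.imwrite(f"pics/{f}.png",p[:,:,::-1]); np.savez(f"pics/{f}.npz",p=p,d=d); return p,d
def cloud(n,d):
    K,M,t=cam(n); v,u=np.mgrid[:d.shape[0],:d.shape[1]]
    r=np.stack([(u-K[0,2])/K[0,0],(v-K[1,2])/K[1,1],np.ones(d.shape)],-1)*d[...,None]
    return r@M.T+t
def ray(n,u,v,z):
    K,M,t=cam(n); r=M@np.array([(u-K[0,2])/K[0,0],(v-K[1,2])/K[1,1],1]); return t+r*(z-t[2])/r[2]
def proj(n,P):
    K,M,t=cam(n); q=K@(M.T@(np.array(P)-t)); return q[:2]/q[2]
E
python3 - <<'E'
from h import *
for n in("top","side"):
    print(viewer.calibration(n)); p,d=snap(n,n+"0"); print((d>0).mean())
print(bot.get_obs())
E
```

```text
{'intrinsics': array([[442.51454997,   0.        , 252.86290228],
       [  0.        , 442.51454997, 195.29056909],
       [  0.        ,   0.        ,   1.        ]]), 'xyz': array([0.45846724, 0.08304449, 1.04390945]), 'orientation': array([-167.67943558,    0.34480403,  -95.54375727])}
0.9960225423177084
{'intrinsics': array([[379.16286655,   0.        , 252.50934072],
       [  0.        , 379.16286655, 194.66104715],
       [  0.        ,   0.        ,   1.        ]]), 'xyz': array([0.61144999, 0.6609466 , 0.70448806]), 'orientation': array([-135.94463136,    0.99351898, -175.73638081])}
0.9959309895833334
{'time': 0.1, 'joints': array([67.31273602, 23.59729655, -0.72759124, 91.49901834,  0.32228082,
       64.99092136, -4.71036618]), 'qvel': array([-0.01720907, -0.00205626, -0.04783434, -0.17566578, -0.06097781,
       -0.08101921, -0.0525693 ]), 'effort': array([ 3.20923864e-03, -6.01827693e+01,  6.84531871e-01, -3.00087082e+01,
        1.40086407e-02,  6.40971382e-03, -4.70613031e-05]), 'tcp_pos': array([ 0.20101099, -0.59131997,  0.23051867]), 'orientation': array([-9.00076025e+01,  8.48571796e-02, -7.12196680e+01]), 'ft_force': array([-0.13416484,  0.16996657, -1.00020491]), 'wrist_torque': array([-0.00937443, -0.02160288, -0.04149298]), 'gripper_width': 0.08544440925665077}
```

View pics/top0.png

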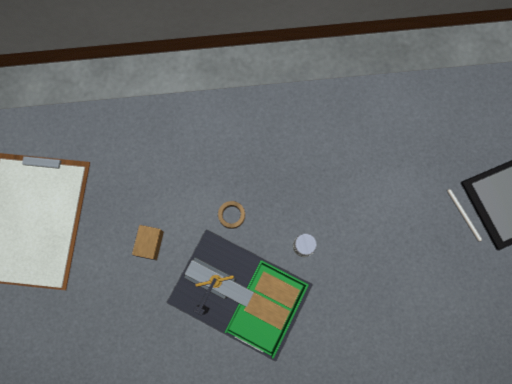

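View pics/side0.png

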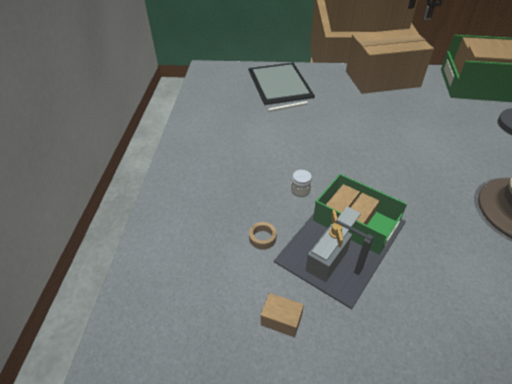

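Top view: the nut is at about (216,282), with its wings running from (197,287) to (233,278). The strap goes from (190,268) to (250,298), and the bin is at lower right. The keeper post is at (204,309), the roll at (232,214), the tin at (306,244) and the carton at (148,242).

```bash
python3 - <<'E'
from h import *
z=np.load("pics/top0.npz"); p,d=z["p"],z["d"]; C=cloud("top",d)
hsv=cv2.cvtColor(p,cv2.COLOR_RGB2HSV)
print("table z",C[100:200:20,300:400:30,2].round(3).ravel()[:6])
# green bin
g=((hsv[...,0]>45)&(hsv[...,0]<80)&(hsv[...,1]>150)).astype(np.uint8); g[:200]=0
rim=g.astype(bool)&(abs(C[...,2]-.075)<.006)
P=C[rim][:,:2]; r=cv2.minAreaRect(P.astype(np.float32)); print("bin rim",rim.sum(),r); box=cv2.boxPoints(r);print(box)
# strap
s=(hsv[...,1]<60)&(abs(C[...,2]-.084)<.006); s[:240]=0;s[330:]=0;s[:,:160]=0;s[:,280:]=0
n,l,st,_=cv2.connectedComponentsWithStats(s.astype(np.uint8)); k=1+np.argmax(st[1:,4]); 
r=cv2.minAreaRect(C[l==k][:,:2].astype(np.float32)); print("strap",st[k],r, np.median(C[l==k][:,2]))
# base plate
q=(C[...,2]>.004)&(p.max(2)<75);q[:225]=0;q[360:]=0;q[:,:160]=0;q[:,320:]=0
# brass
b=((hsv[...,0]>10)&(hsv[...,0]<28)&(hsv[...,1]>120)); b[:270]=0;b[295:]=0;b[:,:190]=0;b[:,240:]=0
B=b&(C[...,2]>.09); print("brass",B.sum(),C[B].mean(0),C[B][:,2].max()); 
v,u=np.nonzero(b); print(u.min(),u.max(),v.min(),v.max())
for f in ("top0","side0"):
    a=cv2.imread(f"pics/{f}.png"); x,y=(150,215) if f=="top0" else (265,165)
    cv2.imwrite(f"pics/{f}c.png",cv2.resize(a[y:y+130,x:x+180],None,fx=4,fy=4,interpolation=cv2.INTER_CUBIC))
E
```

```text
table z [ 0.001 -0.003 -0.003 -0.001  0.001 -0.001]
bin rim 363 ((0.423841267824173, 0.06278243660926819), (0.11396632343530655, 0.16751007735729218), 57.42737579345703)
[[ 0.3225822   0.05985322]
 [ 0.46374452 -0.03032888]
 [ 0.52510035  0.06571165]
 [ 0.383938    0.15589376]]
strap [212 280  41  27 536] ((0.46667346358299255, 0.13172897696495056), (0.08135749399662018, 0.03383800387382507), 57.1291389465332) 0.08577132030117762
brass 148 [0.4891949  0.16495327 0.11075294] 0.12635231992743734
196 233 275 286
```

View pics/top0c.png

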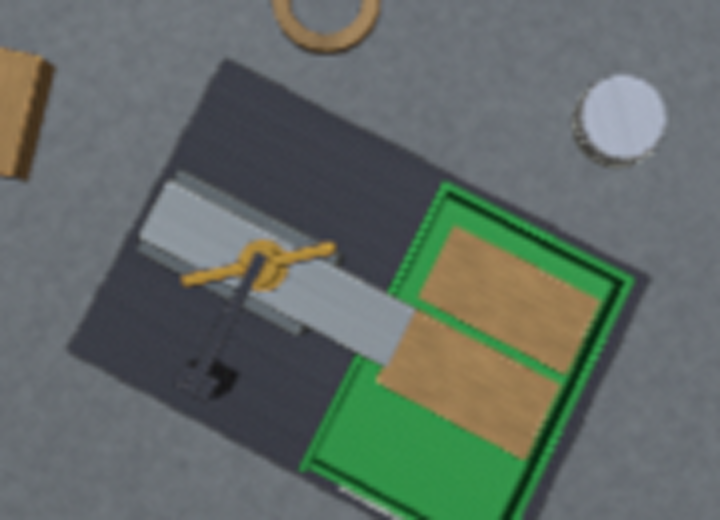

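View pics/side0c.png

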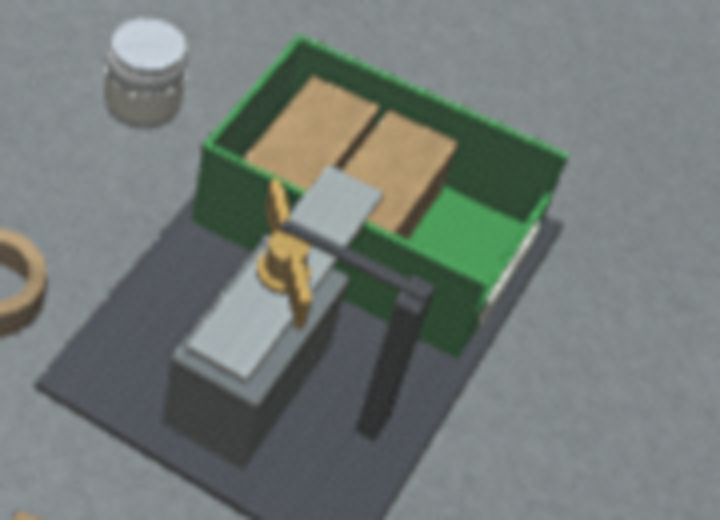

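Both crops agree. The strap runs along dock y and the keeper comes in from -x. One wing points between +x and the bin, the other between +y and -x. Next I refine the centre, the yaw and the wing angle.

```bash
cat >> h.py <<'E'
def wing(n,p,z,c,rad=28):
    """brass blob near expected nut; returns world xy of its pixels on plane z"""
    hsv=cv2.cvtColor(p,cv2.COLOR_RGB2HSV); u0,v0=proj(n,[*c,z]).astype(int)
    b=((hsv[...,0]>10)&(hsv[...,0]<28)&(hsv[...,1]>130)&(hsv[...,2]>90)).astype(np.uint8)
    m=np.zeros_like(b); cv2.circle(m,(int(u0),int(v0)),rad,1,-1); b&=m
    k,l,s,_=cv2.connectedComponentsWithStats(b); b=s[1:,4]
    v,u=np.nonzero(np.isin(l,1+np.nonzero(b>=6)[0]))
    return np.array([ray(n,a,bb,z)[:2] for a,bb in zip(u,v)])
E
python3 - <<'E'
from h import *
c=np.array([.4899,.166])
for n in("top","side"):
    p=np.load(f"pics/{n}0.npz")["p"]; P=wing(n,p,.112,c)
    r=cv2.minAreaRect(P.astype(np.float32)); m=P.mean(0); w,V=np.linalg.eigh(np.cov(P.T)); a=V[:,1]; t=(P-m)@a
    print(n,len(P),m.round(4),"mid",(m+a*(t.max()+t.min())/2).round(4),"len",np.ptp(t).round(4),"ang",np.degrees(np.arctan2(a[1],a[0])).round(1),
      "dock ang",(np.degrees(np.arctan2(a[1],a[0]))+32.7).round(1))
z=np.load("pics/top0.npz"); C=cloud("top",z["d"]); p=z["p"]
for nm,(u0,v0,w) in dict(roll=(232,214,20),tin=(306,244,18),carton=(148,242,24)).items():
    S=C[v0-w:v0+w,u0-w:u0+w].reshape(-1,3); S=S[S[:,2]>.012]; print(nm,((S.max(0)+S.min(0))/2).round(3))
E
```

```text
top 143 [0.4893 0.1642] mid [0.4892 0.1653] len 0.0784 ang 96.6 dock ang 129.3Traceback (most recent call last):
  File "<stdin>", line 5, in <module>
cv2.error: OpenCV(4.12.0) /io/opencv/modules/imgproc/src/convhull.cpp:143: error: (-215:Assertion failed) total >= 0 && (depth == CV_32F || depth == CV_32S) in function 'convexHull'
```

>>> play_rows(
  commands=[
    {"hand": 0, "slide": [0, 0, 0], "spin": -0.112},
    {"hand": 0, "slide": [0, 0, 0], "spin": -0.112},
    {"hand": 0, "slide": [0, 0, 0], "spin": -0.112},
    {"hand": 0, "slide": [0, 0, 0], "spin": -0.112},
    {"hand": 0, "slide": [0, 0, 0], "spin": -0.112},
    {"hand": 0, "slide": [0, 0, 0], "spin": -0.113},
    {"hand": 0, "slide": [0, 0, 0], "spin": 0},
  ],
  newtons=30,
)

```text
time: 0.68
tcp_pos: [0.201, -0.5915, 0.2308]
orientation: [-90.0, 0.0, -32.4]
ft_force: [-0.2, 0.7, 0.4]
gripper_width: 0.0006
```

```bash
python3 - <<'E'
from h import *
print(proj("side",[.4899,.166,.112]),proj("top",[.4899,.166,.112]))
p=np.load("pics/side0.npz")["p"]; hsv=cv2.cvtColor(p,cv2.COLOR_RGB2HSV)
print(hsv[222:242:3,330:345:3].tolist())
E
```

```text
[336.37734117 225.4636805 ] [214.2138067  280.43198952]
[[[65, 91, 73], [21, 106, 101], [13, 24, 74], [109, 31, 90], [93, 17, 135]], [[80, 29, 105], [21, 121, 194], [20, 126, 195], [21, 122, 171], [21, 41, 80]], [[23, 49, 168], [20, 121, 148], [20, 121, 191], [21, 126, 195], [38, 13, 159]], [[20, 122, 184], [20, 100, 89], [19, 102, 90], [21, 123, 199], [25, 30, 164]], [[20, 111, 159], [20, 117, 131], [19, 100, 87], [21, 127, 185], [22, 54, 156]], [[97, 20, 170], [20, 81, 126], [20, 106, 101], [20, 126, 140], [22, 64, 160]], [[95, 17, 175], [93, 17, 180], [95, 18, 172], [18, 115, 100], [20, 90, 133]]]
```

>>> play_rows(
  commands=[
    {"hand": 0, "slide": [-0.54, 0, 3.3], "spin": 0},
    {"hand": 0, "slide": [-0.54, 0, 3.3], "spin": 0},
    {"hand": 0, "slide": [-0.54, 0, 3.3], "spin": 0},
    {"hand": 0, "slide": [-0.54, 0, 3.3], "spin": 0},
    {"hand": 0, "slide": [-0.54, 0, 3.3], "spin": 0},
    {"hand": 0, "slide": [-0.54, 0, 3.3], "spin": 0},
    {"hand": 0, "slide": [-0.54, 0, 3.3], "spin": 0},
    {"hand": 0, "slide": [-0.54, 0, 3.3], "spin": 0},
    {"hand": 0, "slide": [-0.54, 0, 3.3], "spin": 0},
    {"hand": 0, "slide": [-0.54, 0, 3.3], "spin": 0},
  ],
)

```text
time: 1.52
tcp_pos: [0.334, -0.2831, 0.2313]
orientation: [-90.0, -0.0, -32.9]
ft_force: [1.6, 0.2, -0.1]
gripper_width: 0.0003
```

>>> play_rows(
  commands=[
    {"hand": 0, "slide": [-0.54, 0, 3.3], "spin": 0},
    {"hand": 0, "slide": [-0.54, 0, 3.3], "spin": 0},
    {"hand": 0, "slide": [-0.54, 0, 3.3], "spin": 0},
    {"hand": 0, "slide": [-0.54, 0, 3.3], "spin": 0},
    {"hand": 0, "slide": [-0.54, 0, 3.3], "spin": 0},
    {"hand": 0, "slide": [-0.54, 0, 3.3], "spin": 0},
    {"hand": 0, "slide": [-0.54, 0, 3.3], "spin": 0},
    {"hand": 0, "slide": [-0.54, 0, 3.3], "spin": 0},
    {"hand": 0, "slide": [-0.54, 0, 3.3], "spin": 0},
    {"hand": 0, "slide": [-0.54, 0, 3.3], "spin": 0},
  ],
)

```text
time: 2.35
tcp_pos: [0.4667, 0.0237, 0.2313]
orientation: [-90.0, -0.0, -32.9]
ft_force: [1.1, -0.2, 0.5]
gripper_width: -0.0001
```

>>> play_rows(
  commands=[
    {"hand": 0, "slide": [-0.54, 0, 3.3], "spin": 0},
    {"hand": 0, "slide": [-0.54, 0, 3.3], "spin": 0},
    {"hand": 0, "slide": [-0.54, 0, 3.3], "spin": 0},
    {"hand": 0, "slide": [-0.54, 0, 3.3], "spin": 0},
    {"hand": 0, "slide": [0, 0, 0], "spin": 0},
    {"hand": 0, "slide": [0, 0, 0], "spin": 0},
  ],
)

```text
time: 2.85
tcp_pos: [0.5192, 0.1472, 0.2307]
orientation: [-90.0, 0.1, -32.6]
ft_force: [-0.6, -0.7, -0.4]
gripper_width: 0.0001
```

```bash
sed -i 's/\[...,1\]>130/[...,1]>95/' h.py; python3 - <<'E'
from h import *
c=np.array([.4899,.166])
for n in("top","side"):
    p=np.load(f"pics/{n}0.npz")["p"]; P=wing(n,p,.112,c,28); m=P.mean(0); w,V=np.linalg.eigh(np.cov(P.T)); a=V[:,1]; t=(P-m)@a
    print(n,len(P),m.round(4),"mid",(m+a*(t.max()+t.min())/2).round(4),"len",np.ptp(t).round(4),"ang",np.degrees(np.arctan2(a[1],a[0])).round(1))
o=bot.get_obs(); print(o["joints"].round(1))
p,d=snap("side","side1"); a=p[100:330,220:460,::-1]; cv2.imwrite("pics/side1c.png",cv2.resize(a,None,fx=2.5,fy=2.5))
E
```

```text
top 176 [0.4892 0.1651] mid [0.4891 0.1663] len 0.0804 ang 96.5
side 216 [0.4856 0.1648] mid [0.4805 0.1527] len 0.1 ang 67.1
[ 10.   19.8 -39.  101.4  13.6  63.7 -66.1]
```

View pics/side1c.png

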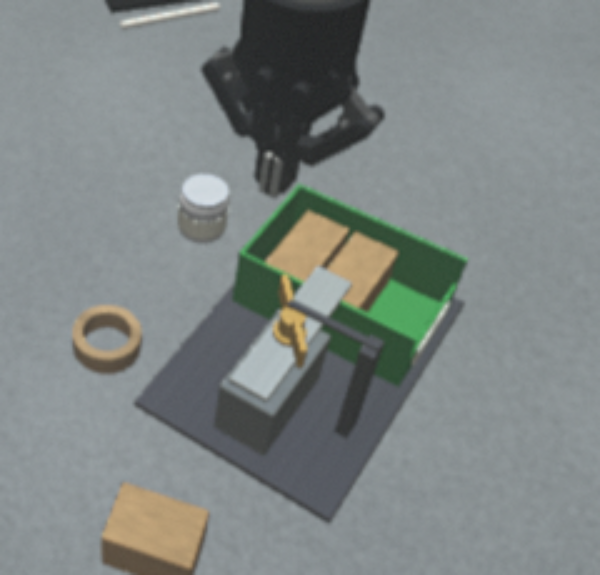

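The gripper hangs above and beyond the nut, and its knuckles spread along tool x well above the tips. I check the clearance to the keeper from the depth image.

```bash
python3 - <<'E'
from h import *
t=np.array([.5192,.1472,.2307]); M=R.from_euler('xyz',[-90,0,-32.6],degrees=True).as_matrix()
Q=[]
for n in("side",):
    C=cloud(n,np.load("pics/side1.npz")["d"]).reshape(-1,3); Q.append((C-t)@M)
p,d=viewer.snapshot("top"); Q.append((cloud("top",d).reshape(-1,3)-t)@M)
for n,q in zip(("side","top"),Q):
    for h in range(-5,90,8):
        s=q[(-q[:,1]*1e3>=h)&(-q[:,1]*1e3<h+8)&(abs(q[:,0])<.08)&(abs(q[:,2])<.08)]
        if len(s): print(n,h,len(s),(1e3*np.percentile(s[:,0],[2,98])).round(),(1e3*np.percentile(s[:,2],[2,98])).round())
E
```

```text
side -5 2 [-7. -4.] [5. 9.]
side 3 38 [-13.  10.] [ 4. 12.]
side 11 52 [-14.  12.] [-5. 12.]
side 19 60 [-14.  13.] [-6. 12.]
side 27 54 [-14.  12.] [-4. 12.]
side 35 47 [-16.  13.] [ 5. 13.]
side 43 112 [-30.  29.] [-5. 13.]
side 51 225 [-35.  36.] [-9. 13.]
side 59 140 [-41.  41.] [-9. 16.]
side 67 186 [-49.  48.] [-6. 18.]
side 75 205 [-54.  54.] [-3. 18.]
side 83 269 [-62.  57.] [-3. 17.]
```

>>> play_rows(
  commands=[
    {"hand": 0, "slide": [-0.15, 2.6, 0], "spin": 0},
    {"hand": 0, "slide": [-0.15, 2.6, 0], "spin": 0},
    {"hand": 0, "slide": [0, 2.6, 0], "spin": 0},
    {"hand": 0, "slide": [0, 2.6, 0], "spin": 0},
    {"hand": 0, "slide": [0, 1.6, 0], "spin": 0},
    {"hand": 0, "slide": [0, 1.2, 0], "spin": 0},
    {"hand": 0, "slide": [0, 1.0, 0], "spin": 0},
    {"hand": 0, "slide": [0, 0, 0], "spin": 0},
  ],
)

```text
time: 3.62
tcp_pos: [0.5162, 0.1453, 0.0879]
orientation: [-90.1, 0.1, -32.8]
ft_force: [-0.6, -0.1, 0.1]
gripper_width: -0.0001
```

>>> play_rows(
  commands=[
    {"hand": 0, "slide": [-0.016, 0, -0.32], "spin": 0.1},
    {"hand": 0, "slide": [-0.016, 0, -0.32], "spin": 0.1},
    {"hand": 0, "slide": [-0.016, 0, -0.32], "spin": 0.1},
    {"hand": 0, "slide": [-0.016, 0, -0.32], "spin": 0.1},
    {"hand": 0, "slide": [-0.016, 0, -0.32], "spin": 0.1},
    {"hand": 0, "slide": [-0.016, 0, -0.32], "spin": 0.1},
  ],
)

```text
time: 4.12
tcp_pos: [0.5036, 0.1341, 0.0907]
orientation: [-89.8, -0.0, -67.4]
ft_force: [0.8, -0.0, 0.1]
gripper_width: 0.0
```

```bash
cat > st.py <<'E'
from h import *
o=bot.get_obs(); d=o["tcp_pos"][:2]-np.array([.4892,.166]); print(o["time"],o["joints"].round(1),o["tcp_pos"].round(4),o["orientation"].round(1),o["ft_force"].round(1),"r",np.hypot(*d).round(4),"ang",np.degrees(np.arctan2(d[1],d[0])).round(1))
E
python3 st.py
```

```text
4.1167 [   0.9   25.9  -26.8  112.6   16.2   45.  -102.5] [0.5036 0.1341 0.0907] [-89.8  -0.  -67.4] [ 0.8 -0.   0.1] r 0.035 ang -65.7
```

My descent rows summed to 14.2 cm, so the tip is about 9 mm too low. I raise it and carry on with the stroke.

>>> play_rows(
  commands=[
    {"hand": 0, "slide": [0, -0.8, 0], "spin": 0},
    {"hand": 0, "slide": [-0.016, 0, -0.32], "spin": 0.1},
    {"hand": 0, "slide": [-0.016, 0, -0.32], "spin": 0.1},
    {"hand": 0, "slide": [-0.016, 0, -0.32], "spin": 0.1},
    {"hand": 0, "slide": [-0.016, 0, -0.32], "spin": 0.1},
    {"hand": 0, "slide": [-0.016, 0, -0.32], "spin": 0.1},
    {"hand": 0, "slide": [-0.016, 0, -0.32], "spin": 0.1},
    {"hand": 0, "slide": [-0.016, 0, -0.32], "spin": 0.1},
    {"hand": 0, "slide": [-0.016, 0, -0.32], "spin": 0.1},
  ],
)

```text
time: 4.87
tcp_pos: [0.4782, 0.134, 0.0987]
orientation: [-89.9, 0.0, -113.0]
ft_force: [1.5, -1.3, -0.1]
gripper_width: 0.0004
```

```bash
python3 st.py; python3 - <<'E'
from h import *
p,d=snap("side","side2"); a=p[130:290,260:420,::-1]; cv2.imwrite("pics/side2c.png",cv2.resize(a,None,fx=3.5,fy=3.5,interpolation=cv2.INTER_CUBIC))
E
```

```text
4.8667 [  -7.4   21.8  -17.   116.     9.1   43.4 -142.9] [0.4782 0.134  0.0987] [ -89.9    0.  -113. ] [ 1.5 -1.3 -0.1] r 0.0338 ang -109.0
```

View pics/side2c.png

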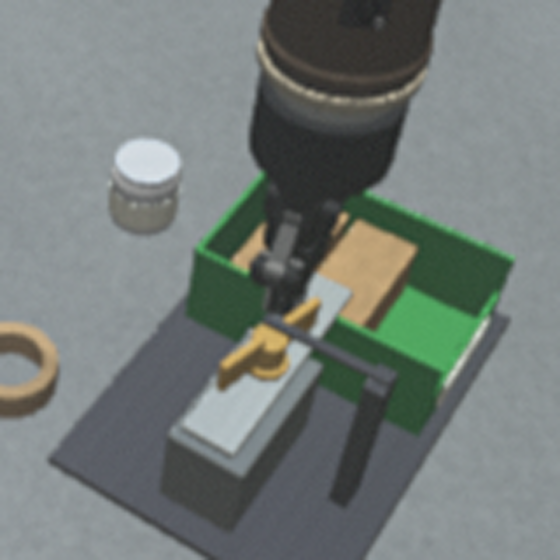

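The wing is being pushed as planned: it now points toward the bin and the tip sits behind it. I add one more row, lift out, and swing back over the top for the other wing.

>>> play_rows(
  commands=[
    {"hand": 0, "slide": [-0.016, 0, -0.32], "spin": 0.1},
    {"hand": 0, "slide": [0, 0, 0.3], "spin": 0},
    {"hand": 0, "slide": [0, -2, 0], "spin": 0},
    {"hand": 0, "slide": [0, -2, 0], "spin": 0},
    {"hand": 0, "slide": [0, -2, 0], "spin": 0},
    {"hand": 0, "slide": [-0.023, 0, 0.36], "spin": -0.12},
    {"hand": 0, "slide": [-0.023, 0, 0.389], "spin": -0.12},
    {"hand": 0, "slide": [-0.023, 0, 0.389], "spin": -0.12},
    {"hand": 0, "slide": [-0.023, 0, 0.389], "spin": -0.12},
  ],
)

```text
time: 5.67
tcp_pos: [0.4928, 0.1305, 0.1584]
orientation: [-89.9, 0.0, -90.4]
ft_force: [-0.3, -0.0, -0.2]
gripper_width: -0.0
```

>>> play_rows(
  commands=[
    {"hand": 0, "slide": [-0.023, 0, 0.389], "spin": -0.12},
    {"hand": 0, "slide": [-0.023, 0, 0.389], "spin": -0.12},
    {"hand": 0, "slide": [-0.023, 0, 0.389], "spin": -0.12},
    {"hand": 0, "slide": [-0.023, 0, 0.389], "spin": -0.12},
    {"hand": 0, "slide": [-0.023, 0, 0.389], "spin": -0.12},
    {"hand": 0, "slide": [-0.023, 0, 0.389], "spin": -0.12},
    {"hand": 0, "slide": [-0.023, 0, 0.389], "spin": -0.12},
    {"hand": 0, "slide": [-0.023, 0, 0.389], "spin": -0.12},
    {"hand": 0, "slide": [-0.023, 0, 0.389], "spin": -0.12},
    {"hand": 0, "slide": [-0.023, 0, 0.389], "spin": -0.12},
  ],
)

```text
time: 6.5
tcp_pos: [0.5236, 0.1506, 0.1582]
orientation: [-89.9, -0.1, -21.6]
ft_force: [0.8, -0.5, -0.5]
gripper_width: 0.0001
```

>>> play_rows(
  commands=[
    {"hand": 0, "slide": [-0.023, 0, 0.389], "spin": -0.12},
    {"hand": 0, "slide": [-0.023, 0, 0.389], "spin": -0.12},
    {"hand": 0, "slide": [-0.023, 0, 0.389], "spin": -0.12},
    {"hand": 0, "slide": [-0.023, 0, 0.389], "spin": -0.12},
    {"hand": 0, "slide": [-0.023, 0, 0.389], "spin": -0.12},
    {"hand": 0, "slide": [-0.023, 0, 0.389], "spin": -0.12},
    {"hand": 0, "slide": [-0.023, 0, 0.389], "spin": -0.12},
    {"hand": 0, "slide": [-0.023, 0, 0.389], "spin": -0.12},
    {"hand": 0, "slide": [-0.023, 0, 0.389], "spin": -0.12},
    {"hand": 0, "slide": [-0.023, 0, 0.389], "spin": -0.12},
  ],
)

```text
time: 7.33
tcp_pos: [0.5158, 0.1866, 0.1583]
orientation: [-90.0, -0.1, 47.1]
ft_force: [-0.3, -0.1, 0.9]
gripper_width: -0.0004
```

>>> play_rows(
  commands=[
    {"hand": 0, "slide": [-0.023, 0, 0.389], "spin": -0.12},
    {"hand": 0, "slide": [-0.023, 0, 0.389], "spin": -0.12},
    {"hand": 0, "slide": [-0.023, 0, 0.389], "spin": -0.12},
    {"hand": 0, "slide": [-0.023, 0, 0.389], "spin": -0.12},
    {"hand": 0, "slide": [-0.023, 0, 0.389], "spin": -0.12},
    {"hand": 0, "slide": [0, 0, 0], "spin": 0},
  ],
)

```text
time: 7.83
tcp_pos: [0.498, 0.1951, 0.158]
orientation: [-90.0, -0.0, 81.4]
ft_force: [-0.4, 0.4, 0.1]
gripper_width: 0.0004
```

```bash
python3 st.py; python3 - <<'E'
from h import *
c=np.array([.4892,.166]); p,d=snap("top","top3"); print(proj("top",[*c,.11]))
p=np.load("pics/top0.npz")["p"]
p,d=snap("side","side3"); a=p[130:290,260:420,::-1]; cv2.imwrite("pics/side3c.png",cv2.resize(a,None,fx=3.5,fy=3.5,interpolation=cv2.INTER_CUBIC))
E
```

```text
7.8333 [ 17.8  31.7 -59.9 106.   31.4  60.7  26.8] [0.498  0.1951 0.158 ] [-90.   -0.   81.4] [-0.4  0.4  0.1] r 0.0304 ang 73.2
[214.32822865 280.79850292]
```

View pics/side3c.png

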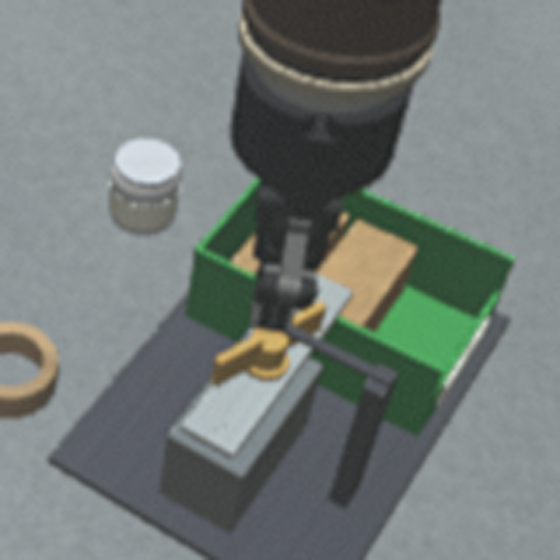

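The second wing points at about 62° in dock terms (tip at crop (215,370)), clear of where the tip will come down. I correct the radius, descend and push a half turn. The stop can't be reached in this stroke.

>>> play_rows(
  commands=[
    {"hand": 0, "slide": [0.24, 0, 0.43], "spin": 0},
    {"hand": 0, "slide": [0, 2, 0], "spin": 0},
    {"hand": 0, "slide": [0, 2, 0], "spin": 0},
    {"hand": 0, "slide": [0, 1.5, 0], "spin": 0},
    {"hand": 0, "slide": [0, 0.5, 0], "spin": 0},
    {"hand": 0, "slide": [-0.016, 0, -0.325], "spin": 0.1},
    {"hand": 0, "slide": [-0.016, 0, -0.325], "spin": 0.1},
    {"hand": 0, "slide": [-0.016, 0, -0.325], "spin": 0.1},
    {"hand": 0, "slide": [-0.016, 0, -0.325], "spin": 0.1},
  ],
)

```text
time: 8.68
tcp_pos: [0.5063, 0.1942, 0.0977]
orientation: [-90.0, -0.0, 57.6]
ft_force: [-1.1, 1.2, -0.8]
gripper_width: -0.0003
```

```bash
python3 st.py
```

```text
8.6833 [ 11.3  33.9 -50.3 108.3  32.4  53.2   3.1] [0.5063 0.1942 0.0977] [-90.   -0.   57.6] [-1.1  1.2 -0.8] r 0.033 ang 58.8
```

>>> play_rows(
  commands=[
    {"hand": 0, "slide": [-0.016, 0, -0.325], "spin": 0.1},
    {"hand": 0, "slide": [-0.016, 0, -0.325], "spin": 0.1},
    {"hand": 0, "slide": [-0.016, 0, -0.325], "spin": 0.1},
    {"hand": 0, "slide": [-0.016, 0, -0.325], "spin": 0.1},
    {"hand": 0, "slide": [-0.016, 0, -0.325], "spin": 0.1},
    {"hand": 0, "slide": [-0.016, 0, -0.325], "spin": 0.1},
    {"hand": 0, "slide": [-0.016, 0, -0.325], "spin": 0.1},
    {"hand": 0, "slide": [-0.016, 0, -0.325], "spin": 0.1},
    {"hand": 0, "slide": [-0.016, 0, -0.325], "spin": 0.1},
    {"hand": 0, "slide": [-0.016, 0, -0.325], "spin": 0.1},
  ],
)

```text
time: 9.52
tcp_pos: [0.5221, 0.1671, 0.098]
orientation: [-89.9, -0.1, 0.3]
ft_force: [1.2, 0.8, -1.4]
gripper_width: 0.0002
```

```bash
python3 st.py
```

```text
9.5167 [  5.   29.7 -36.5 108.1  22.8  49.4 -42.7] [0.5221 0.1671 0.098 ] [-89.9  -0.1   0.3] [ 1.2  0.8 -1.4] r 0.033 ang 2.0
```

>>> play_rows(
  commands=[
    {"hand": 0, "slide": [-0.016, 0, -0.325], "spin": 0.1},
    {"hand": 0, "slide": [-0.016, 0, -0.325], "spin": 0.1},
    {"hand": 0, "slide": [-0.016, 0, -0.325], "spin": 0.1},
    {"hand": 0, "slide": [-0.016, 0, -0.325], "spin": 0.1},
    {"hand": 0, "slide": [-0.016, 0, -0.325], "spin": 0.1},
    {"hand": 0, "slide": [-0.016, 0, -0.325], "spin": 0.1},
    {"hand": 0, "slide": [-0.016, 0, -0.325], "spin": 0.1},
    {"hand": 0, "slide": [-0.016, 0, -0.325], "spin": 0.1},
    {"hand": 0, "slide": [-0.016, 0, -0.325], "spin": 0.1},
    {"hand": 0, "slide": [-0.016, 0, -0.325], "spin": 0.1},
  ],
)

```text
time: 10.35
tcp_pos: [0.5074, 0.1391, 0.098]
orientation: [-89.9, -0.0, -57.0]
ft_force: [0.8, 0.1, -0.4]
gripper_width: 0.0003
```

>>> play_rows(
  commands=[
    {"hand": 0, "slide": [-0.016, 0, -0.325], "spin": 0.1},
    {"hand": 0, "slide": [-0.016, 0, -0.325], "spin": 0.1},
    {"hand": 0, "slide": [-0.016, 0, -0.325], "spin": 0.1},
    {"hand": 0, "slide": [-0.016, 0, -0.325], "spin": 0.1},
    {"hand": 0, "slide": [-0.016, 0, -0.325], "spin": 0.1},
    {"hand": 0, "slide": [-0.016, 0, -0.325], "spin": 0.1},
    {"hand": 0, "slide": [-0.016, 0, -0.325], "spin": 0.1},
    {"hand": 0, "slide": [-0.016, 0, -0.325], "spin": 0.1},
    {"hand": 0, "slide": [-0.016, 0, -0.325], "spin": 0.1},
    {"hand": 0, "slide": [-0.016, 0, -0.325], "spin": 0.1},
  ],
)

```text
time: 11.18
tcp_pos: [0.4761, 0.1366, 0.0979]
orientation: [-89.9, 0.1, -114.3]
ft_force: [1.0, -0.8, -0.7]
gripper_width: -0.0002
```

```bash
python3 st.py
```

```text
11.1833 [ -13.1   21.1  -10.3  116.5    5.5   42.7 -141.2] [0.4761 0.1366 0.0979] [-8.990e+01  1.000e-01 -1.143e+02] [ 1.  -0.8 -0.7] r 0.0322 ang -114.0
```

>>> play_rows(
  commands=[
    {"hand": 0, "slide": [0, 0, 0.3], "spin": 0},
    {"hand": 0, "slide": [0, -2, 0], "spin": 0},
    {"hand": 0, "slide": [0, -2, 0], "spin": 0},
    {"hand": 0, "slide": [0, -2, -0.3], "spin": 0},
    {"hand": 0, "slide": [-0.023, 0, 0.389], "spin": -0.12},
    {"hand": 0, "slide": [-0.023, 0, 0.389], "spin": -0.12},
    {"hand": 0, "slide": [-0.023, 0, 0.389], "spin": -0.12},
    {"hand": 0, "slide": [-0.023, 0, 0.389], "spin": -0.12},
    {"hand": 0, "slide": [-0.023, 0, 0.389], "spin": -0.12},
  ],
)

```text
time: 11.93
tcp_pos: [0.4953, 0.1341, 0.1578]
orientation: [-90.0, 0.0, -79.1]
ft_force: [-0.2, 0.3, 0.4]
gripper_width: -0.0001
```

>>> play_rows(
  commands=[
    {"hand": 0, "slide": [-0.023, 0, 0.389], "spin": -0.12},
    {"hand": 0, "slide": [-0.023, 0, 0.389], "spin": -0.12},
    {"hand": 0, "slide": [-0.023, 0, 0.389], "spin": -0.12},
    {"hand": 0, "slide": [-0.023, 0, 0.389], "spin": -0.12},
    {"hand": 0, "slide": [-0.023, 0, 0.389], "spin": -0.12},
    {"hand": 0, "slide": [-0.023, 0, 0.389], "spin": -0.12},
    {"hand": 0, "slide": [-0.023, 0, 0.389], "spin": -0.12},
    {"hand": 0, "slide": [-0.023, 0, 0.389], "spin": -0.12},
    {"hand": 0, "slide": [-0.023, 0, 0.389], "spin": -0.12},
    {"hand": 0, "slide": [-0.023, 0, 0.389], "spin": -0.12},
  ],
)

```text
time: 12.77
tcp_pos: [0.5213, 0.16, 0.1577]
orientation: [-90.0, -0.0, -10.4]
ft_force: [0.2, 0.2, -0.8]
gripper_width: -0.0004
```

>>> play_rows(
  commands=[
    {"hand": 0, "slide": [-0.023, 0, 0.389], "spin": -0.12},
    {"hand": 0, "slide": [-0.023, 0, 0.389], "spin": -0.12},
    {"hand": 0, "slide": [-0.023, 0, 0.389], "spin": -0.12},
    {"hand": 0, "slide": [-0.023, 0, 0.389], "spin": -0.12},
    {"hand": 0, "slide": [-0.023, 0, 0.389], "spin": -0.12},
    {"hand": 0, "slide": [-0.023, 0, 0.389], "spin": -0.12},
    {"hand": 0, "slide": [-0.023, 0, 0.389], "spin": -0.12},
    {"hand": 0, "slide": [-0.023, 0, 0.389], "spin": -0.12},
    {"hand": 0, "slide": [-0.023, 0, 0.389], "spin": -0.12},
    {"hand": 0, "slide": [-0.023, 0, 0.389], "spin": -0.12},
  ],
)

```text
time: 13.6
tcp_pos: [0.5065, 0.1938, 0.1578]
orientation: [-90.0, -0.1, 58.4]
ft_force: [-0.9, 1.1, 0.1]
gripper_width: 0.0001
```

>>> play_rows(
  commands=[
    {"hand": 0, "slide": [-0.023, 0, 0.389], "spin": -0.12},
    {"hand": 0, "slide": [-0.023, 0, 0.389], "spin": -0.12},
    {"hand": 0, "slide": [-0.023, 0, 0.389], "spin": -0.12},
    {"hand": 0, "slide": [-0.006, 0, 0.195], "spin": -0.06},
    {"hand": 0, "slide": [0, 0, 0], "spin": 0},
  ],
)

```text
time: 14.02
tcp_pos: [0.4935, 0.1983, 0.1577]
orientation: [-90.0, -0.0, 82.3]
ft_force: [-0.5, -0.2, -0.7]
gripper_width: 0.0002
```

```bash
python3 st.py; python3 - <<'E'
from h import *
p,d=snap("side","side4"); a=p[130:290,260:420,::-1]; cv2.imwrite("pics/side4c.png",cv2.resize(a,None,fx=3.5,fy=3.5,interpolation=cv2.INTER_CUBIC))
E
```

```text
14.0167 [ 13.2  28.4 -52.9 106.7  26.5  58.2  31.4] [0.4935 0.1983 0.1577] [-90.   -0.   82.3] [-0.5 -0.2 -0.7] r 0.0326 ang 82.4
```

View pics/side4c.png

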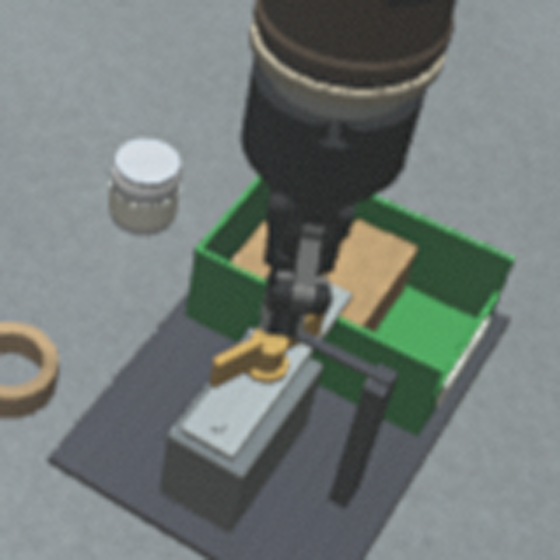

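Now at the same relative pose as before. I descend for stroke 3 and slow down once the stop becomes possible.

>>> play_rows(
  commands=[
    {"hand": 0, "slide": [0, 2, 0], "spin": 0},
    {"hand": 0, "slide": [0, 2, 0], "spin": 0},
    {"hand": 0, "slide": [0, 1.5, 0], "spin": 0},
    {"hand": 0, "slide": [0, 0.7, 0], "spin": 0},
    {"hand": 0, "slide": [-0.016, 0, -0.325], "spin": 0.1},
    {"hand": 0, "slide": [-0.016, 0, -0.325], "spin": 0.1},
    {"hand": 0, "slide": [-0.016, 0, -0.325], "spin": 0.1},
    {"hand": 0, "slide": [-0.016, 0, -0.325], "spin": 0.1},
  ],
)

```text
time: 14.73
tcp_pos: [0.5062, 0.1941, 0.0958]
orientation: [-90.0, -0.1, 58.7]
ft_force: [-1.3, 0.3, -1.1]
gripper_width: -0.0003
```

>>> play_rows(
  commands=[
    {"hand": 0, "slide": [-0.016, 0, -0.325], "spin": 0.1},
    {"hand": 0, "slide": [-0.016, 0, -0.325], "spin": 0.1},
    {"hand": 0, "slide": [-0.016, 0, -0.325], "spin": 0.1},
    {"hand": 0, "slide": [-0.016, 0, -0.325], "spin": 0.1},
    {"hand": 0, "slide": [-0.016, 0, -0.325], "spin": 0.1},
    {"hand": 0, "slide": [-0.016, 0, -0.325], "spin": 0.1},
    {"hand": 0, "slide": [-0.016, 0, -0.325], "spin": 0.1},
    {"hand": 0, "slide": [-0.016, 0, -0.325], "spin": 0.1},
    {"hand": 0, "slide": [-0.016, 0, -0.325], "spin": 0.1},
    {"hand": 0, "slide": [-0.016, 0, -0.325], "spin": 0.1},
  ],
)

```text
time: 15.57
tcp_pos: [0.5225, 0.1675, 0.0961]
orientation: [-89.9, -0.1, 1.4]
ft_force: [1.5, 0.4, -0.5]
gripper_width: -0.0
```

>>> play_rows(
  commands=[
    {"hand": 0, "slide": [-0.016, 0, -0.325], "spin": 0.1},
    {"hand": 0, "slide": [-0.016, 0, -0.325], "spin": 0.1},
    {"hand": 0, "slide": [-0.016, 0, -0.325], "spin": 0.1},
    {"hand": 0, "slide": [-0.016, 0, -0.325], "spin": 0.1},
    {"hand": 0, "slide": [-0.016, 0, -0.325], "spin": 0.1},
    {"hand": 0, "slide": [-0.016, 0, -0.325], "spin": 0.1},
    {"hand": 0, "slide": [0, 0, 0], "spin": 0},
  ],
)

```text
time: 16.15
tcp_pos: [0.517, 0.1482, 0.0961]
orientation: [-89.9, -0.1, -33.0]
ft_force: [1.3, 0.9, -0.2]
gripper_width: 0.0001
```

```bash
python3 st.py
```

```text
16.15 [ -4.5  25.9 -21.3 110.3  12.8  45.9 -65.7] [0.517  0.1482 0.0961] [-89.9  -0.1 -33. ] [ 1.3  0.9 -0.2] r 0.033 ang -32.6
```

>>> play_rows(
  commands=[
    {"hand": 0, "slide": [-0.016, 0, -0.325], "spin": 0.1},
    {"hand": 0, "slide": [-0.016, 0, -0.325], "spin": 0.1},
    {"hand": 0, "slide": [-0.016, 0, -0.325], "spin": 0.1},
    {"hand": 0, "slide": [-0.016, 0, -0.325], "spin": 0.1},
  ],
)

```text
time: 16.48
tcp_pos: [0.5082, 0.1392, 0.0959]
orientation: [-89.9, -0.0, -55.7]
ft_force: [1.6, -1.0, -1.0]
gripper_width: -0.0002
```

>>> play_rows(
  commands=[
    {"hand": 0, "slide": [-0.004, 0, -0.163], "spin": 0.05},
    {"hand": 0, "slide": [-0.004, 0, -0.163], "spin": 0.05},
    {"hand": 0, "slide": [-0.004, 0, -0.163], "spin": 0.05},
  ],
)

```text
time: 16.73
tcp_pos: [0.5038, 0.1367, 0.0958]
orientation: [-89.9, -0.0, -64.1]
ft_force: [1.9, 0.2, -0.6]
gripper_width: -0.0
```

>>> play_rows(
  commands=[
    {"hand": 0, "slide": [-0.004, 0, -0.163], "spin": 0.05},
    {"hand": 0, "slide": [-0.004, 0, -0.163], "spin": 0.05},
    {"hand": 0, "slide": [-0.004, 0, -0.163], "spin": 0.05},
  ],
)

```text
time: 16.98
tcp_pos: [0.4992, 0.1349, 0.0957]
orientation: [-89.9, -0.0, -72.7]
ft_force: [1.3, -0.8, -0.9]
gripper_width: 0.0001
```

>>> play_rows(
  commands=[
    {"hand": 0, "slide": [-0.004, 0, -0.163], "spin": 0.05},
    {"hand": 0, "slide": [-0.004, 0, -0.163], "spin": 0.05},
    {"hand": 0, "slide": [-0.004, 0, -0.163], "spin": 0.05},
  ],
)

```text
time: 17.23
tcp_pos: [0.4944, 0.1338, 0.0957]
orientation: [-89.9, 0.0, -81.3]
ft_force: [1.1, -0.4, -1.4]
gripper_width: -0.0001
```

>>> play_rows(
  commands=[
    {"hand": 0, "slide": [-0.004, 0, -0.163], "spin": 0.05},
    {"hand": 0, "slide": [-0.004, 0, -0.163], "spin": 0.05},
    {"hand": 0, "slide": [-0.004, 0, -0.163], "spin": 0.05},
  ],
)

```text
time: 17.48
tcp_pos: [0.4894, 0.1334, 0.0957]
orientation: [-89.9, 0.0, -89.9]
ft_force: [0.8, -0.5, -1.4]
gripper_width: 0.0002
```

>>> play_rows(
  commands=[
    {"hand": 0, "slide": [-0.004, 0, -0.163], "spin": 0.05},
    {"hand": 0, "slide": [-0.004, 0, -0.163], "spin": 0.05},
    {"hand": 0, "slide": [-0.004, 0, -0.163], "spin": 0.05},
  ],
)

```text
time: 17.73
tcp_pos: [0.4845, 0.1338, 0.0957]
orientation: [-90.0, 0.0, -98.5]
ft_force: [2.0, -0.4, -1.0]
gripper_width: -0.0001
```

>>> play_rows(
  commands=[
    {"hand": 0, "slide": [-0.004, 0, -0.163], "spin": 0.05},
    {"hand": 0, "slide": [-0.004, 0, -0.163], "spin": 0.05},
    {"hand": 0, "slide": [-0.004, 0, -0.163], "spin": 0.05},
  ],
)

```text
time: 17.98
tcp_pos: [0.4798, 0.1349, 0.0957]
orientation: [-90.0, 0.0, -107.1]
ft_force: [0.6, -1.5, -1.1]
gripper_width: 0.0001
```

>>> play_rows(
  commands=[
    {"hand": 0, "slide": [-0.004, 0, -0.163], "spin": 0.05},
    {"hand": 0, "slide": [-0.004, 0, -0.163], "spin": 0.05},
    {"hand": 0, "slide": [-0.004, 0, -0.163], "spin": 0.05},
  ],
)

```text
time: 18.23
tcp_pos: [0.4752, 0.1367, 0.0957]
orientation: [-90.0, 0.0, -115.7]
ft_force: [0.7, -0.5, -0.4]
gripper_width: -0.0002
```

```bash
python3 st.py
```

```text
18.2333 [ -19.6   20.9   -2.5  117.1    1.3   42.  -138.6] [0.4752 0.1367 0.0957] [ -90.     0.  -115.7] [ 0.7 -0.5 -0.4] r 0.0324 ang -115.5
```

No stop yet after about 420° of turning. I swing back for stroke 4.

>>> play_rows(
  commands=[
    {"hand": 0, "slide": [0, 0, 0.3], "spin": 0},
    {"hand": 0, "slide": [0, -2, 0], "spin": 0},
    {"hand": 0, "slide": [0, -2, 0], "spin": 0},
    {"hand": 0, "slide": [0, -2, -0.3], "spin": 0},
    {"hand": 0, "slide": [-0.023, 0, 0.389], "spin": -0.12},
    {"hand": 0, "slide": [-0.023, 0, 0.389], "spin": -0.12},
    {"hand": 0, "slide": [-0.023, 0, 0.389], "spin": -0.12},
    {"hand": 0, "slide": [-0.023, 0, 0.389], "spin": -0.12},
    {"hand": 0, "slide": [-0.023, 0, 0.389], "spin": -0.12},
  ],
)

```text
time: 18.98
tcp_pos: [0.4943, 0.1337, 0.1557]
orientation: [-90.0, 0.0, -80.8]
ft_force: [0.3, -0.7, -0.4]
gripper_width: -0.0
```

>>> play_rows(
  commands=[
    {"hand": 0, "slide": [-0.023, 0, 0.389], "spin": -0.12},
    {"hand": 0, "slide": [-0.023, 0, 0.389], "spin": -0.12},
    {"hand": 0, "slide": [-0.023, 0, 0.389], "spin": -0.12},
    {"hand": 0, "slide": [-0.023, 0, 0.389], "spin": -0.12},
    {"hand": 0, "slide": [-0.023, 0, 0.389], "spin": -0.12},
    {"hand": 0, "slide": [-0.023, 0, 0.389], "spin": -0.12},
    {"hand": 0, "slide": [-0.023, 0, 0.389], "spin": -0.12},
    {"hand": 0, "slide": [-0.023, 0, 0.389], "spin": -0.12},
    {"hand": 0, "slide": [-0.023, 0, 0.389], "spin": -0.12},
    {"hand": 0, "slide": [-0.023, 0, 0.389], "spin": -0.12},
  ],
)

```text
time: 19.82
tcp_pos: [0.5211, 0.1588, 0.1556]
orientation: [-90.0, -0.0, -12.0]
ft_force: [-0.7, -1.6, 0.5]
gripper_width: -0.0003
```

>>> play_rows(
  commands=[
    {"hand": 0, "slide": [-0.023, 0, 0.389], "spin": -0.12},
    {"hand": 0, "slide": [-0.023, 0, 0.389], "spin": -0.12},
    {"hand": 0, "slide": [-0.023, 0, 0.389], "spin": -0.12},
    {"hand": 0, "slide": [-0.023, 0, 0.389], "spin": -0.12},
    {"hand": 0, "slide": [-0.023, 0, 0.389], "spin": -0.12},
    {"hand": 0, "slide": [-0.023, 0, 0.389], "spin": -0.12},
    {"hand": 0, "slide": [-0.023, 0, 0.389], "spin": -0.12},
    {"hand": 0, "slide": [-0.023, 0, 0.389], "spin": -0.12},
    {"hand": 0, "slide": [-0.023, 0, 0.389], "spin": -0.12},
    {"hand": 0, "slide": [-0.023, 0, 0.389], "spin": -0.12},
  ],
)

```text
time: 20.65
tcp_pos: [0.5073, 0.193, 0.1557]
orientation: [-90.0, -0.0, 56.7]
ft_force: [0.4, 0.3, 1.4]
gripper_width: 0.0
```

>>> play_rows(
  commands=[
    {"hand": 0, "slide": [-0.023, 0, 0.389], "spin": -0.12},
    {"hand": 0, "slide": [-0.023, 0, 0.389], "spin": -0.12},
    {"hand": 0, "slide": [-0.023, 0, 0.389], "spin": -0.12},
    {"hand": 0, "slide": [-0.013, 0, 0.292], "spin": -0.09},
    {"hand": 0, "slide": [0, 0, 0], "spin": 0},
  ],
)

```text
time: 21.07
tcp_pos: [0.4933, 0.1981, 0.1555]
orientation: [-90.0, -0.0, 82.4]
ft_force: [0.3, 0.4, 0.0]
gripper_width: 0.0
```

```bash
python3 st.py; python3 - <<'E'
from h import *
p,d=snap("side","side5"); a=p[130:290,260:420,::-1]; cv2.imwrite("pics/side5c.png",cv2.resize(a,None,fx=3.5,fy=3.5,interpolation=cv2.INTER_CUBIC))
E
```

```text
21.0667 [  7.2  25.5 -44.1 107.1  21.2  55.8  36.1] [0.4933 0.1981 0.1555] [-90.   -0.   82.4] [0.3 0.4 0. ] r 0.0324 ang 82.7
```

View pics/side5c.png

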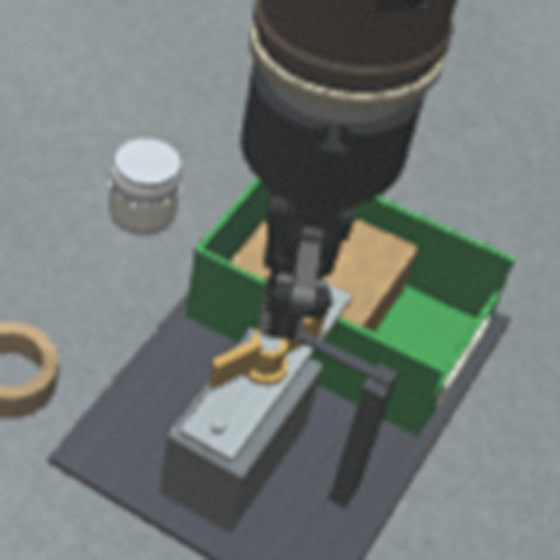

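The pin stands out further now, so the strap is lower, and the wing is at about the same place as before. I descend and push in small steps, watching the force.

>>> play_rows(
  commands=[
    {"hand": 0, "slide": [0, 2, 0], "spin": 0},
    {"hand": 0, "slide": [0, 2, 0], "spin": 0},
    {"hand": 0, "slide": [0, 1.5, 0], "spin": 0},
    {"hand": 0, "slide": [0, 0.6, 0], "spin": 0},
    {"hand": 0, "slide": [-0.016, 0, -0.325], "spin": 0.1},
    {"hand": 0, "slide": [-0.016, 0, -0.325], "spin": 0.1},
    {"hand": 0, "slide": [-0.016, 0, -0.325], "spin": 0.1},
    {"hand": 0, "slide": [-0.004, 0, -0.163], "spin": 0.05},
    {"hand": 0, "slide": [-0.004, 0, -0.163], "spin": 0.05},
  ],
)

```text
time: 21.87
tcp_pos: [0.5063, 0.194, 0.0949]
orientation: [-90.0, -0.1, 58.8]
ft_force: [-0.7, 0.8, -0.9]
gripper_width: 0.0002
```

>>> play_rows(
  commands=[
    {"hand": 0, "slide": [-0.004, 0, -0.163], "spin": 0.05},
    {"hand": 0, "slide": [-0.004, 0, -0.163], "spin": 0.05},
    {"hand": 0, "slide": [-0.004, 0, -0.163], "spin": 0.05},
  ],
)

```text
time: 22.12
tcp_pos: [0.5102, 0.1915, 0.0949]
orientation: [-90.0, -0.1, 50.2]
ft_force: [-1.1, 1.4, -1.4]
gripper_width: -0.0002
```

>>> play_rows(
  commands=[
    {"hand": 0, "slide": [-0.004, 0, -0.163], "spin": 0.05},
    {"hand": 0, "slide": [-0.004, 0, -0.163], "spin": 0.05},
    {"hand": 0, "slide": [-0.004, 0, -0.163], "spin": 0.05},
  ],
)

```text
time: 22.37
tcp_pos: [0.5138, 0.1881, 0.095]
orientation: [-90.0, -0.1, 41.6]
ft_force: [0.2, 1.6, -0.7]
gripper_width: 0.0008
```

>>> play_rows(
  commands=[
    {"hand": 0, "slide": [-0.004, 0, -0.163], "spin": 0.05},
    {"hand": 0, "slide": [-0.004, 0, -0.163], "spin": 0.05},
    {"hand": 0, "slide": [-0.004, 0, -0.163], "spin": 0.05},
  ],
)

```text
time: 22.62
tcp_pos: [0.5168, 0.1842, 0.095]
orientation: [-90.0, -0.1, 33.0]
ft_force: [0.5, 1.5, -1.1]
gripper_width: 0.0001
```

>>> play_rows(
  commands=[
    {"hand": 0, "slide": [-0.004, 0, -0.163], "spin": 0.05},
    {"hand": 0, "slide": [-0.004, 0, -0.163], "spin": 0.05},
    {"hand": 0, "slide": [-0.004, 0, -0.163], "spin": 0.05},
  ],
)

```text
time: 22.87
tcp_pos: [0.5193, 0.18, 0.095]
orientation: [-90.0, -0.1, 24.4]
ft_force: [0.5, 1.1, -1.1]
gripper_width: -0.0003
```

>>> play_rows(
  commands=[
    {"hand": 0, "slide": [-0.004, 0, -0.163], "spin": 0.05},
    {"hand": 0, "slide": [-0.004, 0, -0.163], "spin": 0.05},
    {"hand": 0, "slide": [-0.004, 0, -0.163], "spin": 0.05},
  ],
)

```text
time: 23.12
tcp_pos: [0.5212, 0.1758, 0.0951]
orientation: [-89.9, -0.1, 15.9]
ft_force: [1.7, 5.5, -1.8]
gripper_width: -0.0002
```

The tangential force jumped from about 1.4 N to 5.5 N. I nudge slightly further to confirm it's the stop.

>>> play_rows(
  commands=[
    {"hand": 0, "slide": [-0.004, 0, -0.16], "spin": 0.05},
    {"hand": 0, "slide": [0, 0, 0], "spin": 0},
  ],
)

```text
time: 23.28
tcp_pos: [0.5217, 0.1756, 0.0952]
orientation: [-89.8, -0.2, 13.0]
ft_force: [1.9, 6.6, -4.5]
gripper_width: -0.0003
```

```bash
python3 st.py
```

```text
23.2833 [ -5.   27.4 -24.1 108.6  14.8  46.8 -23.8] [0.5217 0.1756 0.0952] [-89.8  -0.2  13. ] [ 1.9  6.6 -4.5] r 0.0339 ang 16.5
```

>>> play_rows(
  commands=[
    {"hand": 0, "slide": [0, 0, -0.15], "spin": 0},
    {"hand": 0, "slide": [0, 0, 0], "spin": 0},
    {"hand": 0, "slide": [0, 0, 0], "spin": 0},
  ],
)

```text
time: 23.53
tcp_pos: [0.5217, 0.1754, 0.0952]
orientation: [-89.8, -0.2, 13.2]
ft_force: [1.3, 9.3, -3.1]
gripper_width: -0.0002
```

```bash
python3 st.py; python3 - <<'E'
from h import *
p,d=snap("side","side6"); a=p[130:290,260:420,::-1]; cv2.imwrite("pics/side6c.png",cv2.resize(a,None,fx=3.5,fy=3.5,interpolation=cv2.INTER_CUBIC))
E
```

```text
23.5333 [ -4.8  27.4 -24.2 108.6  14.8  46.8 -23.5] [0.5217 0.1754 0.0952] [-89.8  -0.2  13.2] [ 1.3  9.3 -3.1] r 0.0338 ang 16.1
```

View pics/side6c.png

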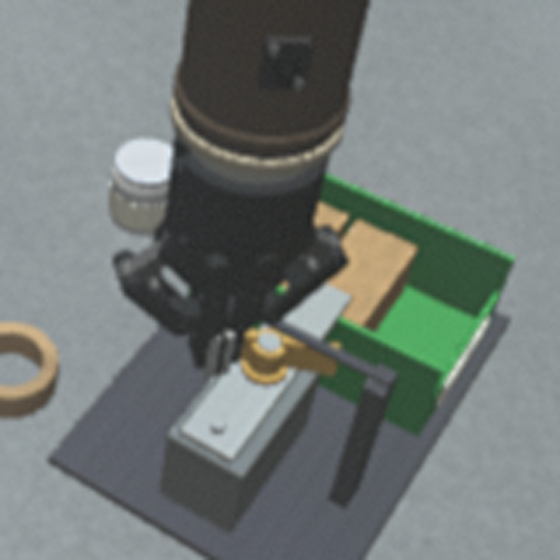

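The other wing has stopped beside the keeper, and the tip holds against the stop at 9 N without moving. I back off, lift clear and check the strap.

>>> play_rows(
  commands=[
    {"hand": 0, "slide": [0, 0, 0.4], "spin": 0},
    {"hand": 0, "slide": [0, 0, 0.6], "spin": 0},
    {"hand": 0, "slide": [0, -3, 0], "spin": 0},
    {"hand": 0, "slide": [0, -3.5, 0], "spin": 0},
    {"hand": 0, "slide": [0, -3.5, 0], "spin": 0},
    {"hand": 0, "slide": [3, -3, 0], "spin": 0},
    {"hand": 0, "slide": [3.5, 0, 0], "spin": 0},
    {"hand": 0, "slide": [3.5, 0, 0], "spin": 0},
    {"hand": 0, "slide": [3.5, 0, 0], "spin": 0},
    {"hand": 0, "slide": [3, 0, 0], "spin": 0},
  ],
)

```text
time: 24.42
tcp_pos: [0.6808, 0.219, 0.2243]
orientation: [-90.0, -0.0, 13.1]
ft_force: [-0.5, 0.7, -0.8]
gripper_width: -0.0002
```

>>> play_rows(
  commands=[
    {"hand": 0, "slide": [3, 0, 0], "spin": 0},
    {"hand": 0, "slide": [3, 0, 0], "spin": 0},
    {"hand": 0, "slide": [0, 0, 0], "spin": 0},
    {"hand": 0, "slide": [0, 0, 0], "spin": 0},
  ],
)

```text
time: 24.75
tcp_pos: [0.7377, 0.2329, 0.222]
orientation: [-90.0, 0.1, 13.1]
ft_force: [-0.3, 0.8, -0.3]
gripper_width: 0.0002
```

```bash
python3 st.py; python3 - <<'E'
from h import *
c=np.array([.4892,.166]); ex=np.array([.842,-.539]); ey=np.array([.539,.842])
z=np.load("pics/top0.npz"); z1=viewer.snapshot("top"); ds=[viewer.snapshot("top")[1] for _ in range(4)]
s=viewer.snapshot("side"); s0=np.load("pics/side0.npz")
def h(n,d):
    C=cloud(n,d).reshape(-1,3); q=C[:,:2]-c; x=q@ex;y=q@ey
    m=lambda X,Y,lo,hi:(lambda k:(int(k.sum()),np.median(C[k,2]).round(4)))((abs(x-X[0])<X[1])&(abs(y-Y[0])<Y[1])&(C[:,2]>lo)&(C[:,2]<hi))
    return "strap far",m((.003,.011),(-.058,.012),.07,.1),"strap near",m((.003,.01),(.05,.012),.07,.1),"carton/plate",m((.05,.02),(.02,.03),-.01,.03)
print("top before",h("top",z["d"])); print("top after ",h("top",z1[1]),h("top",np.median(ds,0)))
print("side before",h("side",s0["d"]));print("side after",h("side",s[1]))
P=wing("top",z1[0],.106,c,24); m=P.mean(0); V=np.linalg.eigh(np.cov(P.T))[1][:,1]; print("wing dock ang",np.degrees(np.arctan2(V[1],V[0]))+32.6,len(P))
# bystanders moved?
for nm,(u,v,w) in dict(roll=(232,214,20),tin=(306,244,16),carton=(148,242,22)).items():
    a=z["p"][v-w:v+w,u-w:u+w].astype(int); b=z1[0][v-w:v+w,u-w:u+w].astype(int); print(nm,abs(a-b).mean().round(1))
a=np.hstack([cv2.resize(i[165:265,300:400,::-1],(400,400),interpolation=cv2.INTER_CUBIC) for i in(s0["p"],s[0])]); cv2.imwrite("pics/cmp.png",a)
cv2.imwrite("pics/topf.png",z1[0][:,:,::-1])
E
```

```text
24.75 [ -9.4  41.1 -22.2  65.6  14.8  76.1 -17.1] [0.7377 0.2329 0.222 ] [-90.    0.1  13.1] [-0.3  0.8 -0.3] r 0.2573 ang 15.1
top before ('strap far', (118, np.float64(0.0858)), 'strap near', (107, np.float64(0.0859)), 'carton/plate', (448, np.float64(0.0075)))
top after  ('strap far', (0, np.float64(nan)), 'strap near', (6, np.float64(0.0812)), 'carton/plate', (0, np.float64(nan))) ('strap far', (0, np.float64(nan)), 'strap near', (3, np.float64(0.0804)), 'carton/plate', (0, np.float64(nan)))
side before ('strap far', (85, np.float64(0.0865)), 'strap near', (103, np.float64(0.0863)), 'carton/plate', (296, np.float64(0.0084)))
side after ('strap far', (87, np.float64(0.081)), 'strap near', (99, np.float64(0.0815)), 'carton/plate', (295, np.float64(0.0083)))
  return _methods._mean(a, axis=axis, dtype=dtype,
  ret = ret.dtype.type(ret / rcount)
<stdin>:11: RuntimeWarning: Mean of empty slice.
  avg = a.mean(axis, **keepdims_kw)
  ret = um.true_divide(
<stdin>:11: RuntimeWarning: Degrees of freedom <= 0 for slice
  c *= np.true_divide(1, fact)
  c *= np.true_divide(1, fact)
Traceback (most recent call last):
ValueError: not enough values to unpack (expected 2, got 0)

During handling of the above exception, another exception occurred:

Traceback (most recent call last):
numpy.linalg.LinAlgError: 0-dimensional array given. Array must be at least two-dimensional
```

The side depth puts the strap's top at 81.0 to 81.5 mm, down from 86.4 mm, so its underside is on the 75 mm rim. The arm blocks the top view, so I check the bystanders from the side, then hand in.

```bash
python3 - <<'E'
from h import *
s=snap("side","side7"); s0=np.load("pics/side0.npz")
for nm,(u,v,w) in dict(roll=(263,235,20),tin=(302,183,18),carton=(282,314,26)).items():
    k=np.s_[v-w:v+w,u-w:u+w]; print(nm,abs(s[0][k].astype(int)-s0["p"][k]).mean().round(1),np.median(abs(s[1][k]-s0["d"][k])).round(4))
cv2.imwrite("pics/fin.png",cv2.resize(s[0][130:330,220:420,::-1],None,fx=2.8,fy=2.8,interpolation=cv2.INTER_CUBIC))
E
```

```text
roll 13.9 0.0014
tin 14.8 0.0017
carton 14.1 0.0012
```

View pics/fin.png

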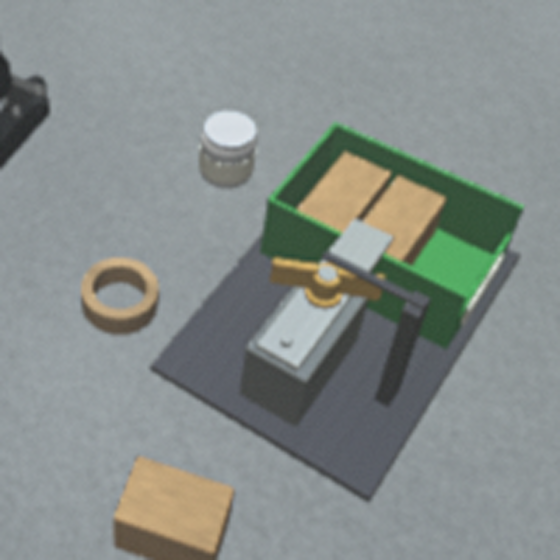

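The strap is on the rim, the bolt shows above the hub at (327,273), the bystanders haven't moved (only a uniform brightness change) and the hand is well clear.

```bash
python3 -c "
from plant import order; print(order.job_done())"
```

```text
the job is handed in; nothing more can be done
None
```

The wing nut is tight and the job is handed in. I turned it clockwise by about 460–470° in four strokes of the shut fingertips against the sides of the wings. I lifted out over the keeper between strokes and never gripped the nut or a wing.

**Last checks:**
- **Nut:** it stopped turning. The push rose from about 1.4 N to 9 N with the tip no longer advancing.
- **Strap:** from the side camera, its top went from about 86.4 mm to 81.0–81.5 mm. That puts its underside on the 75 mm rim.
- **Bystanders:** the carton, tape roll and tin show no displacement. Depth differences were under 2 mm; the picture brightness had shifted by about the same amount on all three.
- **Hand and time:** the hand ended about 25 cm from the nut and touching nothing, about 25 s into the 64 s limit.

**Checks that failed or went wrong:**
- The final top-view check didn't work because the arm blocked that camera, so the confirmation rests on the side camera and the force.
- On the first descent the tip went about 9 mm lower than planned because of an adding mistake. I raised it partway through that first stroke, and no unusual force showed.

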